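Slide the baking sheet onto the right rails of the rack

ROBOT

A 6-joint arm with a two-finger parallel gripper is mounted at the origin on a cart in front of the work surface, level with it; the furniture and walls round the work are solid. World frame = base frame: x ahead of the robot, y to its left, z up, the work surface at z = 0. Lengths are in m, angles in rad, forces in N, time in s.
With the tool pointing down it reaches from about 0.275 to 0.85 m from the base axis. Payload 19 kg.
Tool frame: the origin (TCP) lies at the very end of the fingers, on their centre line; the grasp point (between the pads) lies 19 mm behind it; y points along the fingers, x is the direction in which the jaws open and shut, and the axes are right-handed (so a half turn about y gives the same grasp; the last joint's range is limited). The gripper opens to 85 mm and grips with 20 to 120 N. Pads are 22 mm wide; open, the fingers measure 114 mm over their backs; the gripper's body (76 mm by 85 mm) begins 54 mm behind the grasp point. The pads swing forward as they close: fully open they stand 13 mm farther back than shut.
Start: joints at [0.988, 0.15, 1.437, -0, 1.554, -0.134], TCP at [0.249, 0.518, 0.231] pointing down, gripper open.
Joint ranges: [-2.8, 2.8], [-0.68, 2.1], [0.12, 2.68], [-1.39, 4.53], [0.16, 2.79], [-2.81, 2.81]. Speed limits (rad/s): [1.89, 1.89, 2.22, 3.01, 3.01, 3.01].

INTERFACE

Orientations are given as a rotation vector (axis times angle).
In Python, from rig import * gives the robot as it stands.
- The arm moves only by the tool play_rows, never from a script. Its argument "series" is a list of rows, each a list of 3 entries, a list of its own where there are three numbers: the shift along the world's x, y, z in m, then the turn, a rotation vector about the world's x, y, z in degrees, then the gripper's target within -1 to 1 (fully open at 1, half-way at 0, shut at -1). In form: [[[dx, dy, dz], [wx, wy, wz], claw], ...]. A call has 1 to 10 rows; each row shifts and turns the commanded pose from where the row before left it; what a row does not reach is not made up. A row lasts 1/12 s, in which the tool goes at most 41.7 mm and 7.16 degrees, less where a joint would pass 70% of its speed; a pose out of reach is approached as far as the arm can. A call with a gripper value outside its range is refused whole. The fingers move at their own pace and stop on an object; "squeeze" is the grip in N (left out, the last holds). Time passes only in rows, so rows that do not move let the fingers close. It gives the time, the measured TCP pose, the force and the opening at its end, in the units of the state.
- read_state(): the state, without advancing time (a new reading comes with each control period).
- get_image(name): name is "scene" or "side" or "wrist"; returns a dict with "img" (420x560x3 uint8, red, green, blue), "vfov" (degrees; the focal length in pixels is half the picture's height over the tangent of half this angle, whatever the lens; pixels are square), "cx", "cy" (the principal point, pixels), "distortion" ([k1, k2, p1, p2, k3] as OpenCV has them; the pictures are not rectified), "R" (3x3) and "t" (3): a world point X has camera coordinates R X + t. Camera axes: x right, y down, z forward; pixel columns grow to the right and rows downward; lengths in m; the calibration is good to about 2 mm. A picture is of the moment at which its call begins. There is no depth.
- finish_job(): hands the job in, once; it reports no verdict.
The state is a dict: "t": time; "joints": joint angles; "joint_velocities": joint speeds; "joint_efforts": joint torques, N m; "tcp_pos": TCP position; "tcp_rot": TCP orientation; "ft_force": force on the tool from outside, world axes, zero at the start; "wrist_torque": the same for the moment, N m; "finger_gap": finger opening in m.
Only numpy, scipy, OpenCV 4.12 (cv2) and the standard library are available. Lean on these libraries where they do the work, as an engineer would, in place of code of your own. Each camera call takes 0.05 s, during which the arm holds its last target.

TASK

One thing stands on the worktop inside the small rack. Pick up the baking sheet by its upright handle and slide it into the rack from the open front, onto the lowest of the three pairs of rails on which it passes clear over that thing; push it fully home against the back stop and let go. Leave the timer and the two pitchers standing where they are.

Things in the scene. Friction and masses are not known exactly. Their poses are not given: they have to be found in the camera images.
- tray: Loose aluminium baking sheet, 130 (x) x 150 (y) mm, 4 mm thick, rim raised 8 mm more; 0.28 kg; lies flat on the worktop left of the rack at various yaws. Origin: centre of the 130 x 150 underside; z up; handle on the -x side: a flat strip 44 mm wide, 4 mm thick runs out from the middle of the -x edge to an upright plate centred at x = -135 mm.
- tray_handle (a point): Grip point in the sheet's upright steel handle plate: x = -135, y = 0, z = +70 mm in the sheet's frame. Axes as the sheet's. The plate is 10 mm thick (x), 44 mm wide (y), 90 mm high (z = 0 to 90 mm). It stays 70 mm in front of the rack when the sheet is home.
- rack: Open metal rack fixed to the worktop, 164 mm high, 186 mm wide (y), 130 mm deep (x), no floor, top closed by cross bars. Origin: on the worktop under its middle; z up; open front toward its -x (the left of the worktop). The sheet goes in along its +x, handle outward. Three pairs of level rails along x, tops at z = 53, 88, 123 mm. Sheet fully home: its origin at x = 0, y = 0 here.
- rail_1 (a point): Lowest rail pair: the point midway between its rails, level with their tops (x = 0, y = 0, z = 53 mm of the rack; axes as the rack's). Each rail, x = -65 to +65 mm, is a ledge from |y| = 66 to 80 mm, 4 mm thick, with an upright guide at |y| = 80 mm up to 12 mm above it (5 mm play each side of the sheet), flared outward over 18 mm in front. Back stop face at x = +65 mm.
- rail_2 (a point): The same for the middle rail pair (z = 88 mm of the rack).
- rail_3 (a point): The same for the highest rail pair (z = 123 mm of the rack).
- kitchen_timer: Loose round kitchen timer, 63 mm across, 42 mm high; origin: centre of its underside. One of the timer and the two pitchers stands inside the rack (within 15 mm of the rack's origin); the other two stand farther back, near the gap between oven and grinder.
- small_pitcher: Loose small steel milk pitcher, 67 x 60 mm, 76 mm high; origin: centre of its underside.
- milk_pitcher: Loose larger steel milk pitcher with a spout and handle, 66 x 91 mm, 98 mm high; origin: centre of its underside.

How it is judged:
At the end, for the whole second after the job is handed in: The sheet lies on the lowest rail pair that clears the thing inside (timer 1, small pitcher 2, larger pitcher 3, from below): within 5 mm in height, 8 mm of home along and across, square within 5 and level within 3.4 degrees, released, at rest (x of tray in the frame of rack between -0.008 and 0.008 m and y of tray in the frame of rack between -0.008 and 0.008 m and angle between the z axis of tray and the z axis of rack, either way round below 0.06 rad and angle between the x axis of tray and the x axis of rack, either way round below 0.09 rad and ((horizontal distance between kitchen_timer and rack below 0.06 m and z of tray in the frame of rack between 0.048 and 0.058 m) or (horizontal distance between small_pitcher and rack below 0.06 m and z of tray in the frame of rack between 0.083 and 0.093 m) or (horizontal distance between milk_pitcher and rack below 0.06 m and z of tray in the frame of rack between 0.118 and 0.128 m)) and linear speed of tray below 0.02 m/s and contact force between tray and the fingers below 0.1 N); the robot touches nothing.
It fails at once if the timer is moved by more than 25 mm or tipped (distance of kitchen_timer from where it was at the start of the episode above 0.025 m or angle between kitchen_timer's own z axis and vertical above 0.4 rad).
It fails at once if the small pitcher is moved by more than 25 mm or tipped (distance of small_pitcher from where it was at the start of the episode above 0.025 m or angle between small_pitcher's own z axis and vertical above 0.4 rad).
It fails at once if the larger pitcher is moved by more than 25 mm or tipped (distance of milk_pitcher from where it was at the start of the episode above 0.025 m or angle between milk_pitcher's own z axis and vertical above 0.4 rad).
It also fails if it takes over 38 s, if anything falls off the work surface, if the arm or the gripper's body presses on something with over 40 N, if the wrist force passes 120 N, or if a joint passes its speed limit or range.

## Working session

There is one attempt and no reset: what is moved stays moved. The work goes in short steps, Python scripts to look and compute and a tool call to move; the robot and the scene stay as the last step left them, time stands still between calls to the robot, and variables do not carry over. Pictures are saved under pics/ and viewed, and the job is handed in when it is done.

Besides the shell and the picture viewer there is one more tool, called after "Request:" in YAML: its name, and indented under it one key for each argument. play_rows: Moves the arm, as the interface text tells. Its arguments: {"type":"object","properties":{"series":{"type":"array","items":{"type":"array"}},"squeeze":{"type":"number"}},"required":["series"]}

```bash
mkdir -p pics; ls; cat > h.py <<'E'
from rig import *
import numpy as np, cv2
def grab(n,f):
    d=get_image(n); cv2.imwrite('pics/'+f,d['img'][:,:,::-1]); np.save('pics/'+f[:-4]+'.npy',d,allow_pickle=True); return d
def load(f): return np.load('pics/'+f+'.npy',allow_pickle=True).item()
def K(d):
    h=d['img'].shape[0]; f=h/2/np.tan(np.radians(d['vfov'])/2); return np.array([[f,0,d['cx']],[0,f,d['cy']],[0,0,1.]])
def ray(d,uv):
    p=cv2.undistortPoints(np.array([[uv]],float),K(d),np.array(d['distortion'],float))[0,0]
    R=np.array(d['R']);t=np.array(d['t']); return -R.T@t, R.T@np.array([p[0],p[1],1])
def onz(d,uv,z):
    c,r=ray(d,uv); return c+r*(z-c[2])/r[2]
def tri(obs):
    A=np.zeros((3,3));b=np.zeros(3)
    for d,uv in obs:
        c,r=ray(d,uv); r=r/np.linalg.norm(r); P=np.eye(3)-np.outer(r,r); A+=P;b+=P@c
    x=np.linalg.solve(A,b); return x,[np.linalg.norm((np.eye(3)-np.outer(r/np.linalg.norm(r),r/np.linalg.norm(r)))@(x-c)) for c,r in [ray(d,uv) for d,uv in obs]]
def proj(d,X):
    R=np.array(d['R']);t=np.array(d['t']); return cv2.projectPoints(np.array(X,float).reshape(-1,1,3),cv2.Rodrigues(R)[0],t,K(d),np.array(d['distortion'],float))[0].reshape(-1,2)
E
python3 - <<'E'
from h import *
for n in ['scene','side','wrist']: d=grab(n,n+'0.png'); print(n,d['vfov'],d['distortion'],(-np.array(d['R']).T@d['t']).round(3))
print(read_state())
E
```

```text
pics
scene 47.88261289218198 [-0.07480438  0.          0.          0.          0.        ] [-0.112 -0.92   0.793]
side 56.079499267478504 [-0.00176796  0.          0.          0.          0.        ] [ 0.177 -0.155  0.912]
wrist 71.95939578580997 [-0.04288751  0.          0.          0.          0.        ] [0.176 0.554 0.373]
{'t': 0.15, 'joints': array([ 9.87988150e-01,  1.50898202e-01,  1.43778536e+00, -2.49543781e-05,
        1.55375580e+00, -1.33975330e-01]), 'joint_velocities': array([-6.96367060e-04, -6.48791410e-04, -2.75856259e-03, -6.44516243e-05,
       -3.23284087e-05, -1.45596340e-03]), 'joint_efforts': array([ 1.75211178e-03, -7.13386846e+01, -5.71045125e+01, -1.72029777e-04,
        7.26052502e-03,  1.28154334e-04]), 'tcp_pos': array([0.24943364, 0.51792216, 0.23084776]), 'tcp_rot': array([-1.38910542, -0.87198442,  0.87323154]), 'ft_force': array([-0.62153894, -0.70941414,  0.68915985]), 'wrist_torque': array([ 0.0239344 , -0.00096878,  0.03515478]), 'finger_gap': 0.0854979175090931}
```

View pics/scene0.png

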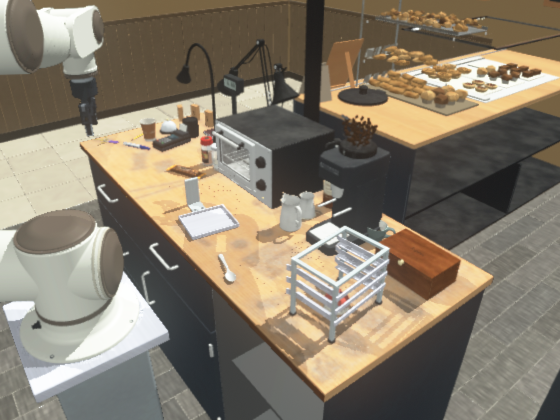

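View pics/side0.png

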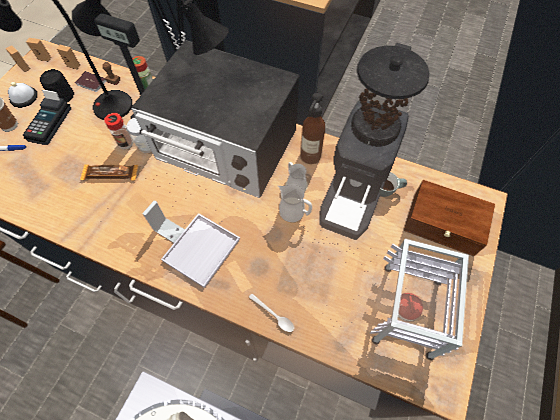

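View pics/wrist0.png

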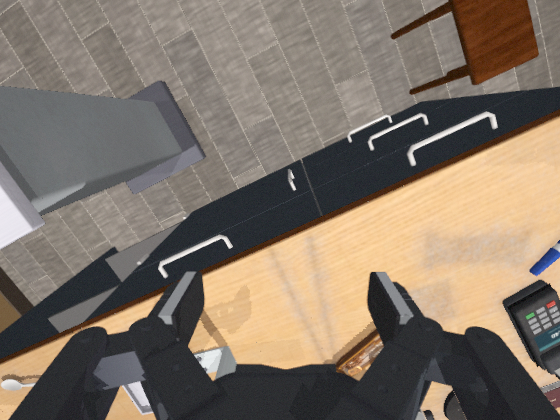

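The timer, a red disc, is in the rack: side (410,305), scene (340,297). Both pitchers stand near the gap, side (295,190), so the target is rail 1. The tray is at side (202,250) with its handle at (155,218). Next I'll zoom in.

```bash
python3 - <<'E'
from h import *
d=load('side0')['img'][:,:,::-1]
cv2.imwrite('pics/z1.png',cv2.resize(d[190:300,130:250],None,fx=6,fy=5.4,interpolation=cv2.INTER_CUBIC)[:600,:800])
cv2.imwrite('pics/z2.png',cv2.resize(d[230:370,360:480],None,fx=4.2,fy=4.2,interpolation=cv2.INTER_CUBIC))
d=load('scene0')['img'][:,:,::-1]
cv2.imwrite('pics/z3.png',cv2.resize(d[165:245,170:250],None,fx=7,fy=7,interpolation=cv2.INTER_CUBIC))
cv2.imwrite('pics/z4.png',cv2.resize(d[220:345,275:400],None,fx=4.5,fy=4.5,interpolation=cv2.INTER_CUBIC))
E
```

```text
(no output)
```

View pics/z1.png

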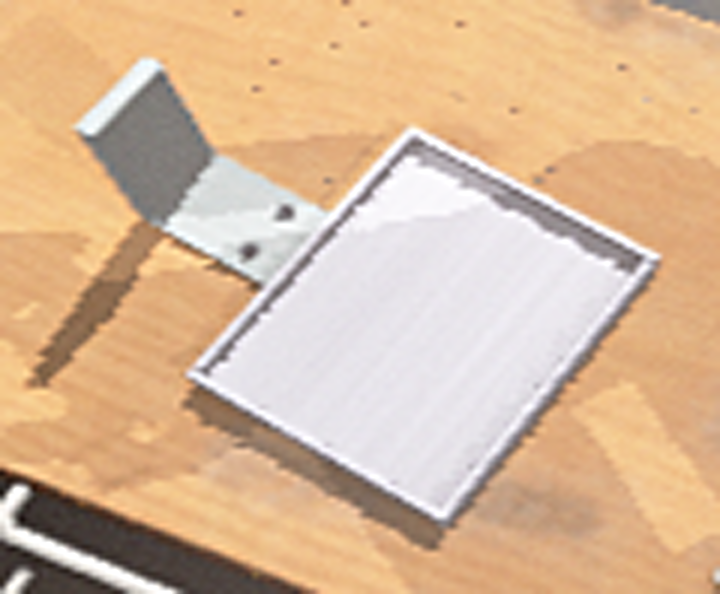

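View pics/z2.png

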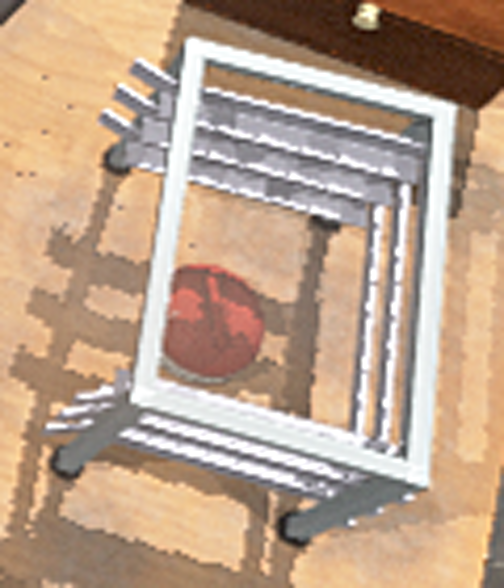

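View pics/z3.png

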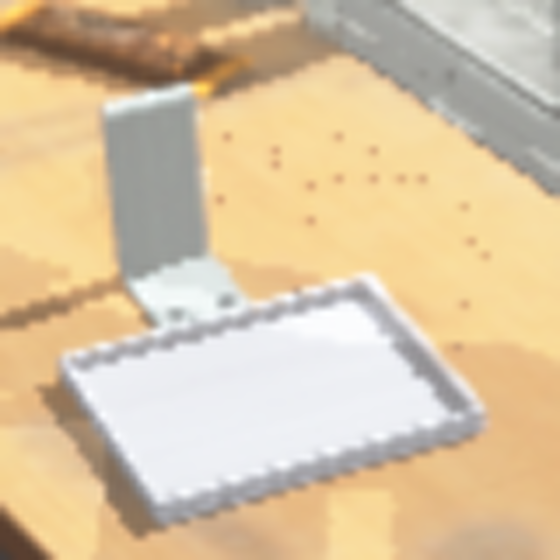

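View pics/z4.png

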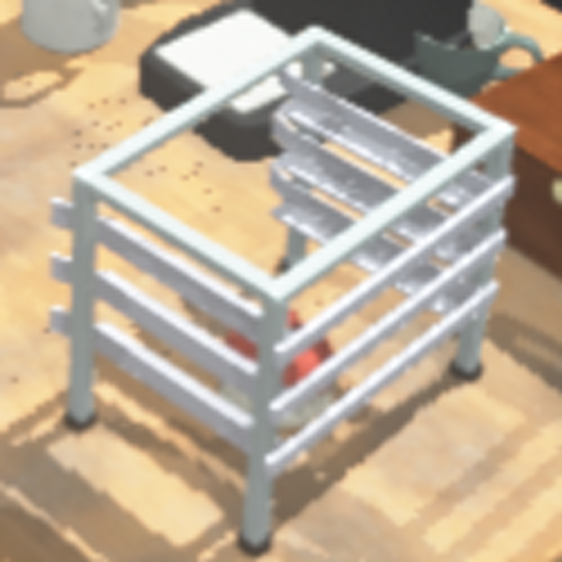

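```bash
cat > m.py <<'E'
from h import *
S=load('side0');C=load('scene0')
def cv(pts,sx,sy,ox,oy): return [((x+.5)/sx-.5+ox,(y+.5)/sy-.5+oy) for x,y in pts]
def quad(d,uv,z):
    P=np.array([onz(d,u,z) for u in uv]); 
    e=[P[(i+1)%4]-P[i] for i in range(4)]
    print(P.round(4).tolist(),'\n len',[round(np.linalg.norm(v),4) for v in e],'ang',[round(float(np.degrees(np.arctan2(v[1],v[0]))),2) for v in e],'c',P.mean(0).round(4)); return P
print('tray side');quad(S,cv([(413,130),(658,260),(443,520),(192,376)],6,5.4,130,190),.012)
print('tray scene');quad(C,cv([(362,275),(485,412),(160,525),(62,362)],7,7,170,165),.012)
a=cv([(187,38),(458,106),(425,488),(133,400)],4.2,4.2,360,230)
b=cv([(315,28),(516,130),(278,296),(75,178)],4.5,4.5,275,220)
print('rack side');quad(S,a,.164)
print('rack scene');quad(C,b,.164)
for i,j in [(0,0),(1,1),(2,2),(3,3)]: print(tri([(S,a[i]),(C,b[j])]))
h=cv([(78,130),(155,60)],6,5.4,130,190); g=cv([(107,110),(192,92)],7,7,170,165)
print('handle top side',[onz(S,u,.09).round(4) for u in h],'scene',[onz(C,u,.09).round(4) for u in g])
for i in range(2): print(tri([(S,h[i]),(C,g[i])]))
E
python3 m.py
```

```text
tray side
[[0.5318, 0.2266, 0.012], [0.5123, 0.0997, 0.012], [0.3673, 0.1225, 0.012], [0.386, 0.2481, 0.012]] 
 len [np.float64(0.1284), np.float64(0.1468), np.float64(0.127), np.float64(0.1474)] ang [-98.74, 171.08, 81.54, -8.36] c [0.4494 0.1742 0.012 ]
tray scene
[[0.5296, 0.2323, 0.012], [0.5121, 0.1016, 0.012], [0.3595, 0.1108, 0.012], [0.3844, 0.248, 0.012]] 
 len [np.float64(0.1319), np.float64(0.1529), np.float64(0.1394), np.float64(0.146)] ang [-97.63, 176.54, 79.7, -6.19] c [0.4464 0.1732 0.012 ]
rack side
[[0.5894, -0.2588, 0.164], [0.6062, -0.3888, 0.164], [0.4216, -0.409, 0.164], [0.4079, -0.2824, 0.164]] 
 len [np.float64(0.131), np.float64(0.1857), np.float64(0.1274), np.float64(0.1831)] ang [-82.66, -173.75, 96.15, 7.39] c [ 0.5063 -0.3347  0.164 ]
rack scene
[[0.588, -0.2594, 0.164], [0.604, -0.3871, 0.164], [0.423, -0.4072, 0.164], [0.4042, -0.2845, 0.164]] 
 len [np.float64(0.1287), np.float64(0.1821), np.float64(0.1241), np.float64(0.1856)] ang [-82.89, -173.66, 98.73, 7.78] c [ 0.5048 -0.3346  0.164 ]
(array([ 0.58932006, -0.25869627,  0.163371  ]), [np.float64(0.00044891374924677384), np.float64(0.00044891374924698716)])
(array([ 0.60439625, -0.38783845,  0.16499926]), [np.float64(0.0011483881008205264), np.float64(0.0011483881008206062)])
(array([ 0.42126227, -0.40857098,  0.16567326]), [np.float64(0.0002630404471172736), np.float64(0.0002630404471172039)])
(array([ 0.40744667, -0.28223325,  0.16167599]), [np.float64(0.0012100263125385683), np.float64(0.001210026312538618)])
handle top side [array([0.4489, 0.3146, 0.09  ]), array([0.4912, 0.3055, 0.09  ])] scene [array([0.4488, 0.3123, 0.09  ]), array([0.4881, 0.3043, 0.09  ])]
(array([0.44990136, 0.31549667, 0.08819091]), [np.float64(0.0003789826135158141), np.float64(0.0003789826135157774)])
(array([0.49059375, 0.30666347, 0.08858645]), [np.float64(0.0011868108472688121), np.float64(0.0011868108472689526)])
```

```bash
python3 - <<'E'
from h import *
from scipy.spatial.transform import Rotation as R
M=R.from_rotvec(read_state()['tcp_rot']).as_matrix(); print(M.round(3)); x=M[:,0]; print('jaw yaw',np.degrees(np.arctan2(x[1],x[0])))
S=load('side0')
for n,uv,z in [('pitcher base big',(290,218),0),('pit small top',(298,165),.076),('oven LF bottom',(140,145),0),('oven RF bottom',(248,188),0),('grinder tray front',(345,235),.0),('oven top LF',(135,108),.2)]: print(n,onz(S,uv,z).round(3))
E
```

```text
[[ 0.434 -0.    -0.901]
 [ 0.901 -0.001  0.434]
 [-0.001 -1.     0.   ]]
jaw yaw 64.28379929343735
pitcher base big [ 0.62   0.007 -0.   ]
pit small top [0.732 0.033 0.076]
oven LF bottom [0.667 0.496 0.   ]
oven RF bottom [0.659 0.146 0.   ]
grinder tray front [ 0.63  -0.141  0.   ]
oven top LF [0.649 0.425 0.2  ]
```

Request:
play_rows:
  series:
    - [[0.022,-0.021,0],[0,0,1.71],1]
    - [[0.022,-0.021,0],[0,0,1.71],1]
    - [[0.022,-0.021,0],[0,0,1.71],1]
    - [[0.022,-0.021,0],[0,0,1.71],1]
    - [[0.022,-0.021,0],[0,0,1.71],1]
    - [[0.022,-0.021,0],[0,0,1.71],1]
    - [[0.022,-0.021,0],[0,0,1.71],1]
    - [[0.022,-0.021,0],[0,0,1.71],1]
    - [[0.022,-0.021,0],[0,0,1.71],1]
    - [[0.022,-0.021,0],[0,0,1.71],1]
  squeeze: 90

```text
t: 0.98
tcp_pos: [0.4703, 0.3068, 0.2311]
tcp_rot: [-1.276, -1.098, 1.099]
ft_force: [-0.3, 0.8, 0.5]
finger_gap: 0.0857
```

```bash
python3 - <<'E'
from h import *
d=grab('wrist','wrist1.png');s=read_state();print(s['t'],s['tcp_pos'],s['ft_force'])
E
```

```text
1.0333 [0.47352845 0.30358248 0.23078464] [ 2.5167112  -4.82470302 -0.30712953]
```

View pics/wrist1.png

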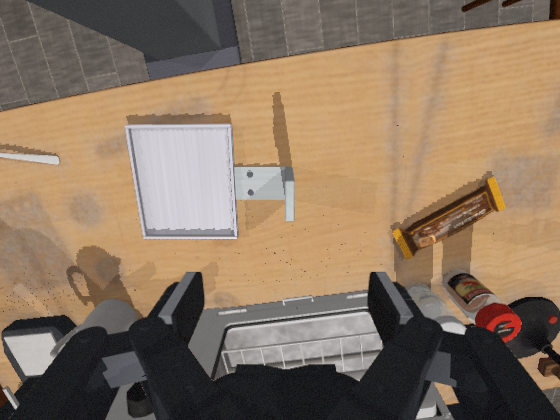

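Request:
play_rows:
  series:
    - [[0,0,0],[0,0,0],1]
    - [[0,0,0],[0,0,0],1]

```text
t: 1.2
tcp_pos: [0.4695, 0.3078, 0.231]
tcp_rot: [-1.277, -1.096, 1.097]
ft_force: [0.3, -0.2, -0.8]
finger_gap: 0.0855
```

```bash
python3 - <<'E'
from h import *
d=grab('wrist','wrist2.png');s=read_state();print(s['t'],s['tcp_pos'],s['ft_force'])
im=d['img'][:,:,::-1]
cv2.imwrite('pics/z5.png',cv2.resize(im[110:250,115:305],None,fx=4,fy=4,interpolation=cv2.INTER_CUBIC))
E
```

```text
1.25 [0.46915959 0.30827337 0.2311039 ] [-0.98873652 -0.18318631  0.38869615]
```

View pics/z5.png

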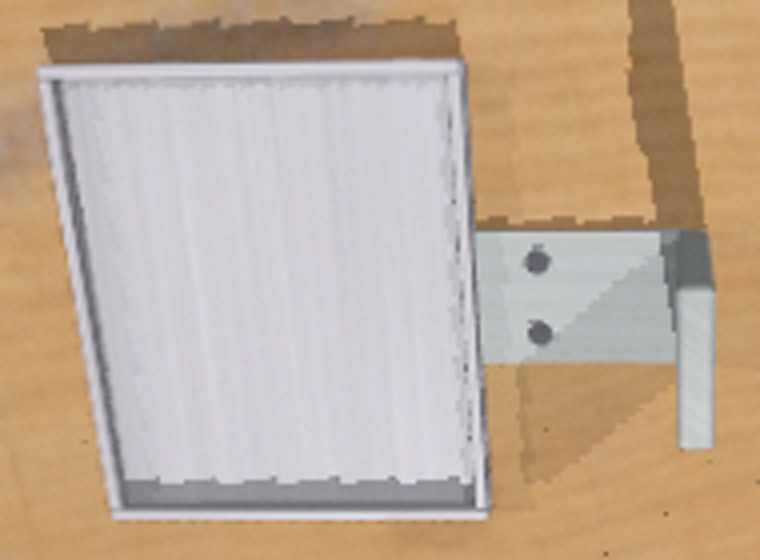

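```bash
cat >> m.py <<'E'
print('-----wrist')
W=load('wrist2')
quad(W,cv([(676,290),(713,290),(713,447),(679,447)],4,4,115,110),.09)
quad(W,cv([(38,68),(464,62),(490,518),(113,516)],4,4,115,110),.012)
E
python3 m.py | sed -n '/wrist/,$p'
```

```text
-----wrist
[[0.4485, 0.3094, 0.09], [0.4499, 0.3185, 0.09], [0.491, 0.3126, 0.09], [0.4897, 0.3038, 0.09]] 
 len [np.float64(0.0092), np.float64(0.0415), np.float64(0.0088), np.float64(0.0415)] ang [81.36, -8.18, -98.65, 172.32] c [0.4698 0.3111 0.09  ]
[[0.3675, 0.1256, 0.012], [0.3867, 0.2542, 0.012], [0.5332, 0.232, 0.012], [0.5132, 0.1039, 0.012]] 
 len [np.float64(0.1301), np.float64(0.1482), np.float64(0.1297), np.float64(0.1473)] ang [81.55, -8.61, -98.83, 171.54] c [0.4501 0.1789 0.012 ]
```

Request:
play_rows:
  series:
    - [[0,0,-0.036],[0,0,0],1]
    - [[0,0.001,-0.036],[0,0,0],1]
    - [[0,0,-0.036],[0,0,0],1]
    - [[0,0,-0.036],[0,0,0],1]
    - [[0,0,-0.035],[0,0,0],1]
    - [[0,0,0],[0,0,0],1]

```text
t: 1.75
tcp_pos: [0.4656, 0.3084, 0.0462]
tcp_rot: [-1.273, -1.091, 1.106]
ft_force: [-0.8, -0.2, -2.1]
finger_gap: 0.0854
```

Request:
play_rows:
  series:
    - [[0,0,0],[0,0,0],-1]
    - [[0,0,0],[0,0,0],-1]
    - [[0,0,0],[0,0,0],-1]
    - [[0,0,0],[0,0,0],-1]
    - [[0,0,0],[0,0,0],-1]
    - [[0,0,0],[0,0,0],-1]
    - [[0,0,0],[0,0,0],-1]

```text
t: 2.33
tcp_pos: [0.47, 0.3093, 0.0534]
tcp_rot: [-1.277, -1.099, 1.096]
ft_force: [-2.5, 1.0, 8.7]
finger_gap: 0.0091
```

Request:
play_rows:
  series:
    - [[0,0,0],[0,0,0],-1]
    - [[0,0,0.01],[0,0,0],-1]
    - [[0,0,0.015],[0,0,0],-1]
    - [[0,0,0.02],[0,0,0],-1]
    - [[0,0,0.025],[0,0,0],-1]
    - [[0,0,0.025],[0,0,0],-1]
    - [[0,0,0.025],[0,0,0],-1]
    - [[0,0,0.015],[0,0,0],-1]
    - [[0,0,0],[0,0,0],-1]
    - [[0,0,0],[0,0,0],-1]

```text
t: 3.17
tcp_pos: [0.4696, 0.309, 0.1878]
tcp_rot: [-1.277, -1.099, 1.097]
ft_force: [0.1, -0.1, -4.4]
finger_gap: 0.0093
```

```bash
python3 - <<'E'
from h import *
for n in ['scene','side','wrist']: d=grab(n,n+'3.png')
s=read_state();print(s['t'],s['tcp_pos'],s['tcp_rot'],s['ft_force'],s['wrist_torque'],s['finger_gap'])
im=load('wrist3')['img'][:,:,::-1]; a=load('side3')['img'][150:350,100:300,::-1]
cv2.imwrite('pics/c3.png',np.hstack([cv2.resize(im,(533,400)),cv2.resize(a,(260,400))[:, :260]]))
cv2.imwrite('pics/w3.png',im)
E
```

```text
3.3167 [0.46897203 0.30876553 0.18591018] [-1.27601622 -1.09584202  1.0993665 ] [ 0.20768222  0.00337844 -2.51604983] [ 0.27556118 -0.01773007 -0.0749943 ] 0.008942096819400218
```

View pics/scene3.png

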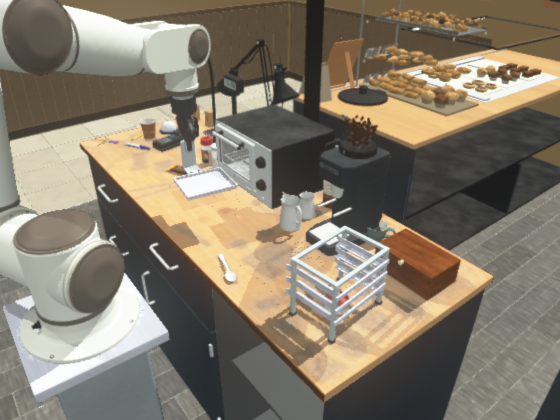

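View pics/side3.png

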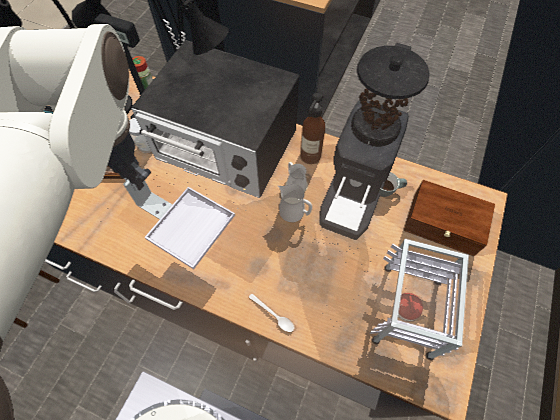

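View pics/wrist3.png

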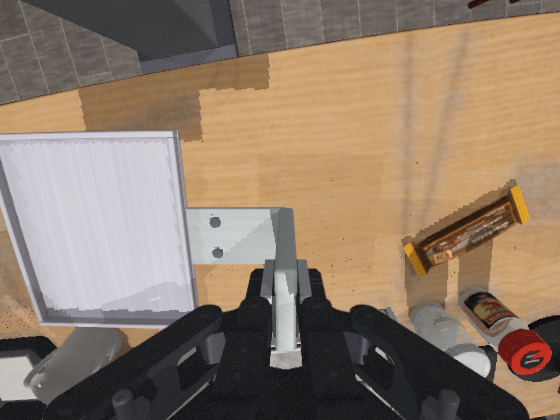

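The tray is lifted and held: wrist view, handle between the pads at (285,300). I'll check its level and offset from the rim corners.

```bash
python3 - <<'E'
from h import *
d=load('side3')['img'][:,:,::-1]; e=load('scene3')['img'][:,:,::-1]
cv2.imwrite('pics/z6.png',cv2.resize(d[170:280,130:250],None,fx=5,fy=5,interpolation=cv2.INTER_CUBIC))
cv2.imwrite('pics/z7.png',cv2.resize(e[140:220,165:245],None,fx=7,fy=7,interpolation=cv2.INTER_CUBIC))
E
```

```text
(no output)
```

View pics/z6.png

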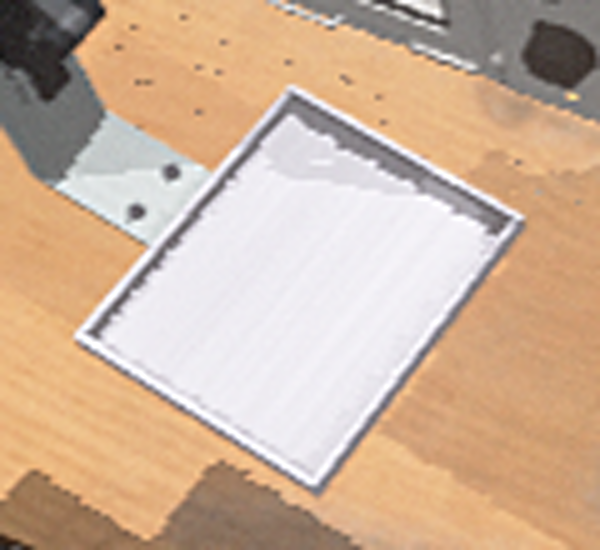

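View pics/z7.png

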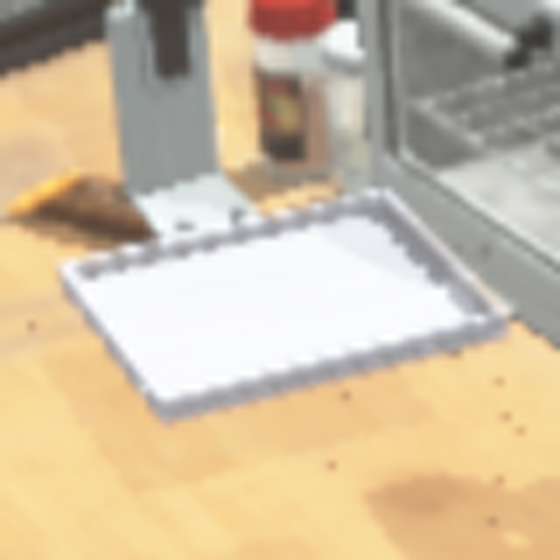

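```bash
cat > m2.py <<'E'
from m import *
print('=====')
S3=load('side3');C3=load('scene3')
a=cv([(292,88),(524,217),(318,487),(78,337)],5,5,130,170)
b=cv([(383,188),(508,318),(160,408),(62,270)],7,7,165,140)
for i in range(4): x,r=tri([(S3,a[i]),(C3,b[i])]); print(x.round(4),round(r[0],4))
quad(S3,a,.15); quad(C3,b,.15)
E
python3 m2.py|sed -n '/=====/,$p'
```

```text
=====
[0.527  0.2224 0.151 ] 0.0005
[0.5114 0.0982 0.1456] 0.0006
[0.365  0.1207 0.1441] 0.0015
[0.3842 0.247  0.1458] 0.0006
[[0.5279, 0.2228, 0.15], [0.5101, 0.0965, 0.15], [0.365, 0.1181, 0.15], [0.3836, 0.2446, 0.15]] 
 len [np.float64(0.1275), np.float64(0.1467), np.float64(0.1278), np.float64(0.146)] ang [-98.01, 171.55, 81.64, -8.58] c [0.4466 0.1705 0.15  ]
[[0.5274, 0.2242, 0.15], [0.5065, 0.0912, 0.15], [0.3591, 0.1115, 0.15], [0.3804, 0.2395, 0.15]] 
 len [np.float64(0.1346), np.float64(0.1488), np.float64(0.1297), np.float64(0.1478)] ang [-98.91, 172.16, 80.58, -5.94] c [0.4434 0.1666 0.15  ]
```

Request:
play_rows:
  series:
    - [[0,-0.02,0],[0,0,1.0],-1]
    - [[0,-0.037,0],[0,0,1.7],-1]
    - [[0,-0.037,0],[0,0,1.7],-1]
    - [[0,-0.037,0],[0,0,1.7],-1]
    - [[0,-0.037,0],[0,0,1.7],-1]
    - [[0,-0.037,0],[0,0,1.7],-1]
    - [[0,-0.037,0],[0,0,1.7],-1]
    - [[0,-0.037,0],[0,0,1.7],-1]
    - [[0,-0.037,0],[0,0,1.7],-1]
    - [[0,-0.025,0],[0,0,0.9],-1]

```text
t: 4.15
tcp_pos: [0.4687, -0.0346, 0.1863]
tcp_rot: [-1.149, -1.296, 1.299]
ft_force: [1.0, 0.8, -3.1]
finger_gap: 0.0089
```

Request:
play_rows:
  series:
    - [[0,0,0],[0,0,0],-1]
    - [[0,0,-0.02],[0,0,0],-1]
    - [[0,0,-0.02],[0,0,0],-1]
    - [[0,0,-0.02],[0,0,0],-1]
    - [[0,0,-0.01],[0,0,0],-1]
    - [[0,0,-0.004],[0,0,0],-1]
    - [[0,0,0],[0,0,0],-1]
    - [[0,0,0],[0,0,0],-1]
    - [[0,0,0],[0,0,0],-1]

```text
t: 4.9
tcp_pos: [0.47, -0.032, 0.1142]
tcp_rot: [-1.151, -1.298, 1.297]
ft_force: [-0.2, -0.1, -2.3]
finger_gap: 0.0089
```

```bash
python3 - <<'E'
from h import *
from scipy.spatial.transform import Rotation as R
for n in ['scene','side','wrist']: d=grab(n,n+'4.png')
s=read_state();print(s['t'],s['tcp_pos'],s['ft_force'],s['finger_gap']); M=R.from_rotvec(s['tcp_rot']).as_matrix();print(M.round(4)[:,0],M[:,1].round(4),np.degrees(np.arctan2(M[1,0],M[0,0])))
d=load('side4')['img'][:,:,::-1]; e=load('scene4')['img'][:,:,::-1]
cv2.imwrite('pics/z8.png',cv2.resize(d[190:370,290:480],None,fx=3.3,fy=3.3,interpolation=cv2.INTER_CUBIC))
cv2.imwrite('pics/z9.png',cv2.resize(e[180:345,215:400],None,fx=3.6,fy=3.6,interpolation=cv2.INTER_CUBIC))
E
```

```text
5.05 [ 0.46980699 -0.0320007   0.11398677] [ 0.80917403  0.70115486 -2.93118771] 0.00887098011833424
[-1.200e-01  9.928e-01 -5.000e-04] [ 1.1e-03 -4.0e-04 -1.0e+00] 96.88955377540692
```

View pics/z8.png

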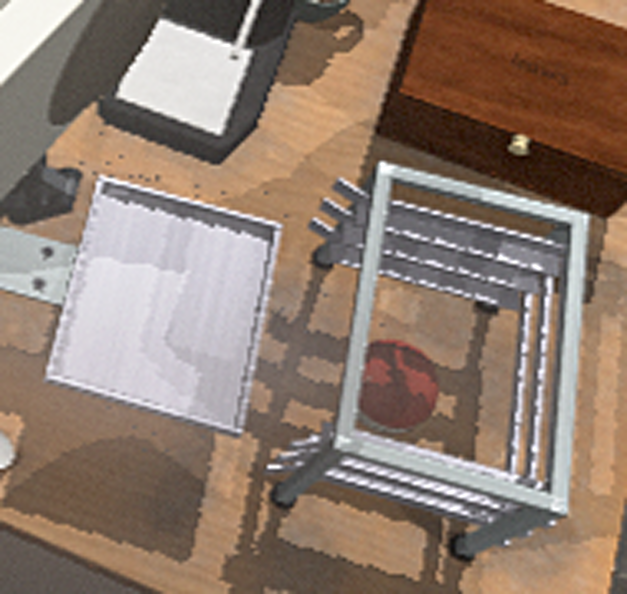

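View pics/z9.png

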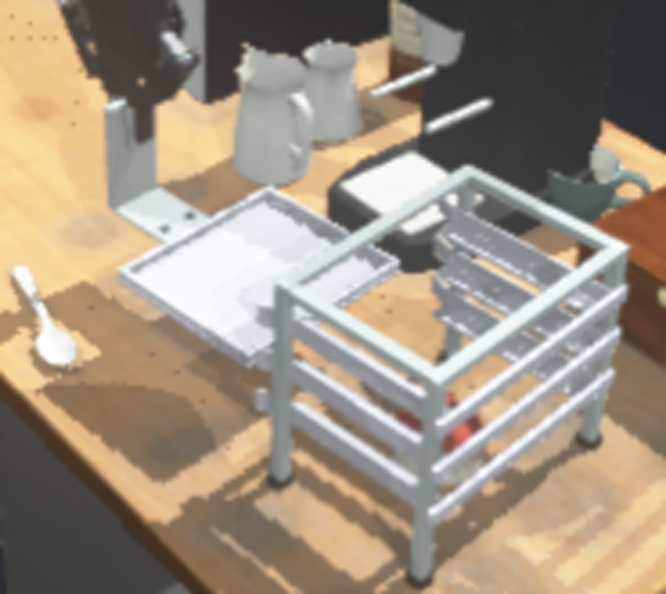

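View pics/wrist4.png

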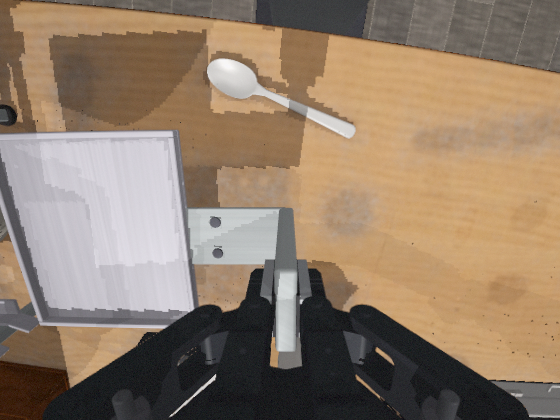

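```bash
cat > m3.py <<'E'
from m import *
print('=====')
S3=load('side4');C3=load('scene4')
a=cv([(100,177),(281,224),(240,433),(47,380)],3.3,3.3,290,190)
b=cv([(268,187),(401,265),(250,362),(121,271)],3.6,3.6,215,180)
X=[]
for i in range(4): x,r=tri([(S3,a[i]),(C3,b[i])]); X.append(x);print(x.round(4),round(r[0],4))
zz=np.array(X)[:,2].mean();print(zz)
quad(S3,a,.074); quad(C3,b,.074)
print('rack'); quad(S3,cv([(380,162),(590,212),(567,514),(334,445)],3.3,3.3,290,190),.164)
quad(C3,cv([(466,165),(630,247),(437,385),(273,287)],3.6,3.6,215,180),.164)
# front feet bottoms / flare tips of lowest rail for check
W=load('wrist4')
quad(W,[(-.0,135),(178,130),(195,326),(38,325)],.074)
E
python3 m3.py|sed -n '/=====/,$p'
```

```text
=====
[ 0.5495 -0.0952  0.0743] 0.0008
[ 0.5687 -0.2224  0.0688] 0.0005
[ 0.4208 -0.24    0.067 ] 0.0009
[ 0.4028 -0.1143  0.0734] 0.0001
0.07086258655403505
[[0.5505, -0.0954, 0.074], [0.5668, -0.2222, 0.074], [0.4196, -0.2396, 0.074], [0.4026, -0.1142, 0.074]] 
 len [np.float64(0.1278), np.float64(0.1482), np.float64(0.1265), np.float64(0.1491)] ang [-82.66, -173.25, 97.73, 7.24] c [ 0.4849 -0.1679  0.074 ]
[[0.5489, -0.0948, 0.074], [0.5632, -0.2275, 0.074], [0.4147, -0.2465, 0.074], [0.4025, -0.1149, 0.074]] 
 len [np.float64(0.1334), np.float64(0.1497), np.float64(0.1321), np.float64(0.1477)] ang [-83.83, -172.72, 95.28, 7.82] c [ 0.4823 -0.1709  0.074 ]
rack
[[0.5898, -0.2601, 0.164], [0.6081, -0.3879, 0.164], [0.4227, -0.41, 0.164], [0.4082, -0.2815, 0.164]] 
 len [np.float64(0.1291), np.float64(0.1867), np.float64(0.1293), np.float64(0.1828)] ang [-81.85, -173.23, 96.44, 6.7] c [ 0.5072 -0.3349  0.164 ]
[[0.5881, -0.2575, 0.164], [0.6053, -0.387, 0.164], [0.4199, -0.4095, 0.164], [0.4023, -0.284, 0.164]] 
 len [np.float64(0.1306), np.float64(0.1868), np.float64(0.1267), np.float64(0.1876)] ang [-82.42, -173.08, 97.97, 8.12] c [ 0.5039 -0.3345  0.164 ]
[[0.4182, -0.2214, 0.074], [0.4032, -0.1062, 0.074], [0.5482, -0.093, 0.074], [0.566, -0.22, 0.074]] 
 len [np.float64(0.1162), np.float64(0.1455), np.float64(0.1283), np.float64(0.1478)] ang [97.41, 5.17, -82.02, -179.48] c [ 0.4839 -0.1602  0.074 ]
```

```bash
cat > m4.py <<'E'
from m import *
print('=====')
a=cv([(413,130),(658,260),(443,520),(192,376)],6,5.4,130,190);b=cv([(362,275),(485,412),(160,525),(62,362)],7,7,170,165)
for i in range(4): x,r=tri([(S,a[i]),(C,b[i])]); print(x.round(4),round(r[0],4))
# timers tops: lateral flare tips
E
python3 m4.py|sed -n '/=====/,$p'
```

```text
=====
[0.5279 0.2252 0.0167] 0.0021
[0.5112 0.0994 0.0136] 0.0005
[ 0.3685  0.1268 -0.0004] 0.0015
[0.3854 0.2485 0.0115] 0.0007
```

Request:
play_rows:
  series:
    - [[0,0,0],[-1.0,-0.12,0],-1]
    - [[0.0015,-0.011,0],[0,0,0],-1]
    - [[0.0015,-0.011,0],[0,0,0],-1]
    - [[0.0015,-0.011,0],[0,0,0],-1]
    - [[0.0015,-0.011,0],[0,0,0],-1]
    - [[0.0015,-0.011,0],[0,0,0],-1]
    - [[0.0015,-0.011,0],[0,0,0],-1]
    - [[0.0015,-0.011,0],[0,0,0],-1]
    - [[0.0013,-0.009,0],[0,0,0],-1]
    - [[0,0,0],[0,0,0],-1]

```text
t: 5.88
tcp_pos: [0.4815, -0.1198, 0.1132]
tcp_rot: [-1.165, -1.288, 1.309]
ft_force: [-0.4, 0.2, -2.5]
finger_gap: 0.0092
```

```bash
python3 - <<'E'
from h import *
for n in ['scene','side']: d=grab(n,n+'5.png')
s=read_state();print(s['t'],s['tcp_pos'],s['ft_force'],s['finger_gap'])
d=load('side5')['img'][:,:,::-1]; e=load('scene5')['img'][:,:,::-1]
cv2.imwrite('pics/z10.png',cv2.resize(d[200:370,320:480],None,fx=3.5,fy=3.5,interpolation=cv2.INTER_CUBIC))
cv2.imwrite('pics/z11.png',cv2.resize(e[180:345,235:400],None,fx=3.6,fy=3.6,interpolation=cv2.INTER_CUBIC))
E
```

```text
5.9833 [ 0.48120538 -0.1182683   0.11311833] [-0.5794432   0.48903588 -1.59810021] 0.00899012855266393
```

View pics/z10.png

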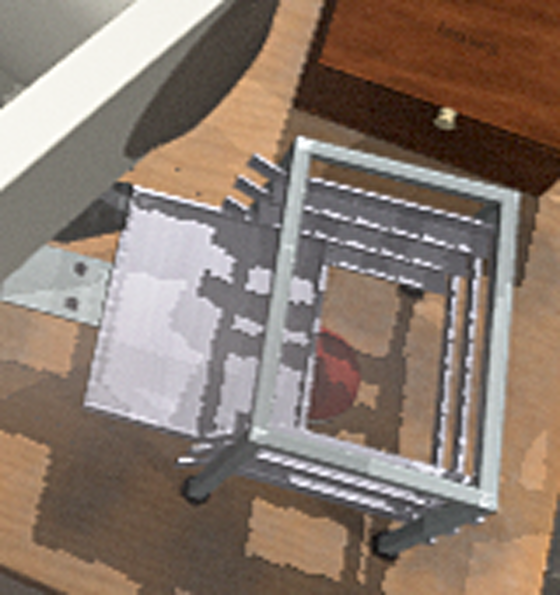

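View pics/z11.png

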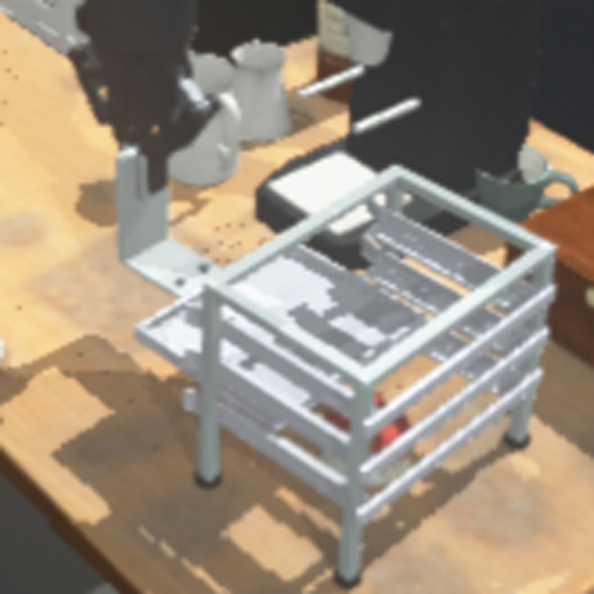

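```bash
python3 - <<'E'
from h import *
e=load('scene5')['img'][:,:,::-1]; a=cv2.resize(e[250:330,265:345],None,fx=7,fy=7,interpolation=cv2.INTER_CUBIC)
a=np.clip((a.astype(float)-100)*1.6,0,255).astype(np.uint8)
cv2.imwrite('pics/z12.png',a)
C=load('scene5')
# project expected rail 1/2 near edges and tray near edge
c=np.array([.506,-.3347]);yaw=np.radians(-82.9);ux=np.array([np.cos(yaw),np.sin(yaw)]);uy=np.array([-ux[1],ux[0]])
def rk(x,y,z): p=c+x*ux+y*uy; return [p[0],p[1],z]
for z in (.053,.088,.123): print(z,[((q-[265,250])*7).round(0).tolist() for q in proj(C,[rk(-.065,-.08,z+.012),rk(-.065,-.08,z),rk(.065,-.08,z+.012)])])
tc=-(.135+.0);
p=np.array(read_state()['tcp_pos'])[:2]
for z in (.06,.072): print('tray near corners',z,[((q-[265,250])*7).round(0).tolist() for q in proj(C,[list(p+.07*ux-.075*uy)+[z],list(p+.2*ux-.075*uy)+[z]])])
print('lateral, along of TCP in rack:',(p-c)@uy,(p-c)@ux)
E
```

```text
0.053 [[205.0, 281.0], [205.0, 308.0], [510.0, 483.0]]
0.088 [[207.0, 198.0], [207.0, 227.0], [518.0, 399.0]]
0.123 [[209.0, 113.0], [209.0, 143.0], [527.0, 311.0]]
tray near corners 0.06 [[48.0, 168.0], [325.0, 352.0]]
tray near corners 0.072 [[47.0, 141.0], [327.0, 324.0]]
lateral, along of TCP in rack: 0.0021467882604190736 -0.21783674209354542
```

View pics/z12.png

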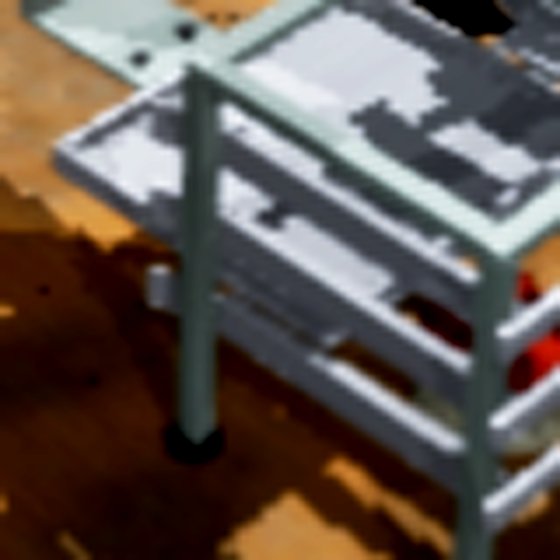

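Request:
play_rows:
  series:
    - [[-0.001,0,-0.002],[0,0,0],-1]
    - [[0,0,-0.002],[0,0,0],-1]
    - [[0.0012,-0.01,0],[0,0,0],-1]
    - [[0.0012,-0.01,0],[0,0,0],-1]
    - [[0.0012,-0.01,0],[0,0,0],-1]
    - [[0.0013,-0.01,0],[0,0,0],-1]
    - [[0.0013,-0.01,0],[0,0,0],-1]
    - [[0.0013,-0.01,0],[0,0,0],-1]
    - [[0,0,0],[0,0,0],-1]

```text
t: 6.73
tcp_pos: [0.488, -0.1801, 0.1092]
tcp_rot: [-1.165, -1.288, 1.309]
ft_force: [-0.8, 0.1, -2.9]
finger_gap: 0.009
```

```bash
python3 - <<'E'
from h import *
for n in ['scene','side']: d=grab(n,n+'6.png')
s=read_state();print(s['t'],s['tcp_pos'],s['ft_force'],s['wrist_torque'],s['finger_gap'])
d=load('side6')['img'][:,:,::-1]; e=load('scene6')['img'][:,:,::-1]
cv2.imwrite('pics/z13.png',cv2.resize(d[200:370,320:480],None,fx=3.5,fy=3.5,interpolation=cv2.INTER_CUBIC))
cv2.imwrite('pics/z14.png',cv2.resize(e[225:345,275:395],None,fx=4.8,fy=4.8,interpolation=cv2.INTER_CUBIC))
E
```

```text
6.8333 [ 0.48768592 -0.17850063  0.10907634] [-0.26060675 -0.17545403 -2.20202056] [ 0.2905728   0.03966485 -0.00126891] 0.008903492498978894
```

View pics/z13.png

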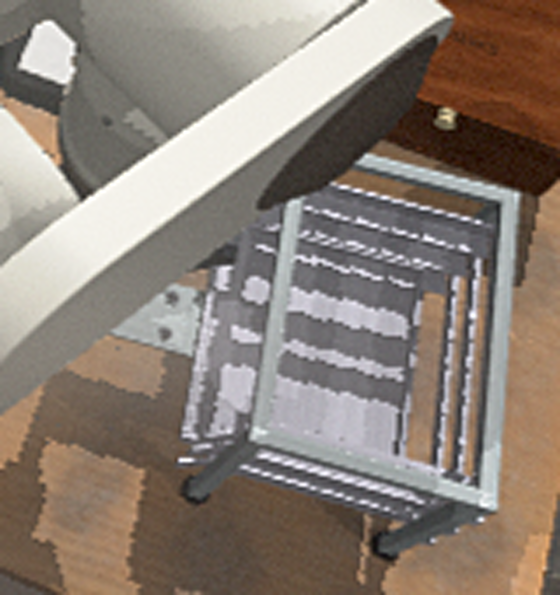

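View pics/z14.png

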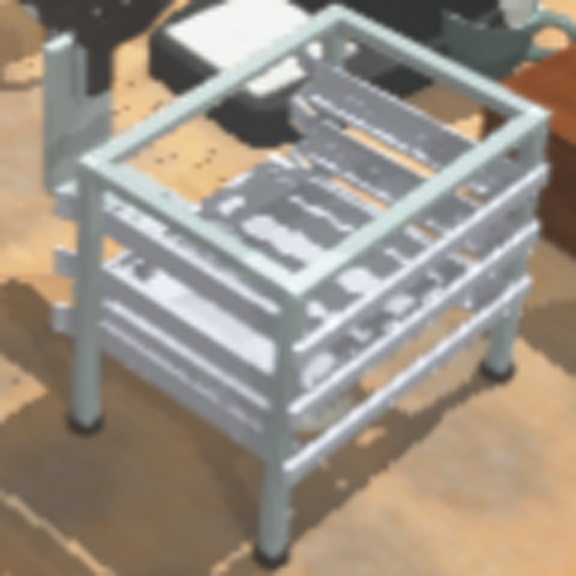

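Request:
play_rows:
  series:
    - [[0.0006,-0.005,-0.001],[0,0,0],-1]
    - [[0.0006,-0.005,-0.001],[0,0,0],-1]
    - [[0.0006,-0.005,0],[0,0,0],-1]
    - [[0.0004,-0.003,0],[0,0,0],-1]
    - [[0.0002,-0.002,0],[0,0,0],-1]
    - [[0,0,0],[0,0,0],-1]

```text
t: 7.33
tcp_pos: [0.4901, -0.1981, 0.1072]
tcp_rot: [-1.163, -1.29, 1.31]
ft_force: [-0.1, -0.3, -3.3]
finger_gap: 0.0089
```

Request:
play_rows:
  series:
    - [[0.0001,-0.001,0],[0,0,0],-1]
    - [[0.0001,-0.001,0],[0,0,0],-1]
    - [[0.0001,-0.001,0],[0,0,0],-1]
    - [[0,0,0],[0,0,0],-1]

```text
t: 7.67
tcp_pos: [0.4897, -0.1984, 0.1072]
tcp_rot: [-1.158, -1.291, 1.308]
ft_force: [-9.6, 25.8, 9.6]
finger_gap: 0.0093
```

Request:
play_rows:
  series:
    - [[-0.0002,0.0015,0],[0,0,0],-1]
    - [[0,0,-0.001],[0,0,0],-1]
    - [[0,0,0],[0,0,0],-1]

```text
t: 7.92
tcp_pos: [0.4899, -0.1985, 0.1061]
tcp_rot: [-1.162, -1.29, 1.31]
ft_force: [-5.1, 11.2, 1.0]
finger_gap: 0.0094
```

```bash
python3 - <<'E'
from h import *
for n in ['scene','side','wrist']: d=grab(n,n+'7.png')
s=read_state();print(s['t'],s['tcp_pos'],s['ft_force'],s['wrist_torque'],s['finger_gap'])
d=load('side7')['img'][:,:,::-1]; e=load('scene7')['img'][:,:,::-1]
cv2.imwrite('pics/z15.png',cv2.resize(d[220:370,350:480],None,fx=4,fy=4,interpolation=cv2.INTER_CUBIC))
cv2.imwrite('pics/z16.png',cv2.resize(e[225:345,275:395],None,fx=4.8,fy=4.8,interpolation=cv2.INTER_CUBIC))
E
```

```text
8.0667 [ 0.48990418 -0.19845044  0.10612854] [-4.6756961   9.19290433  0.51714343] [1.66439871 0.66311263 0.01912487] 0.009288104817842356
```

View pics/z15.png

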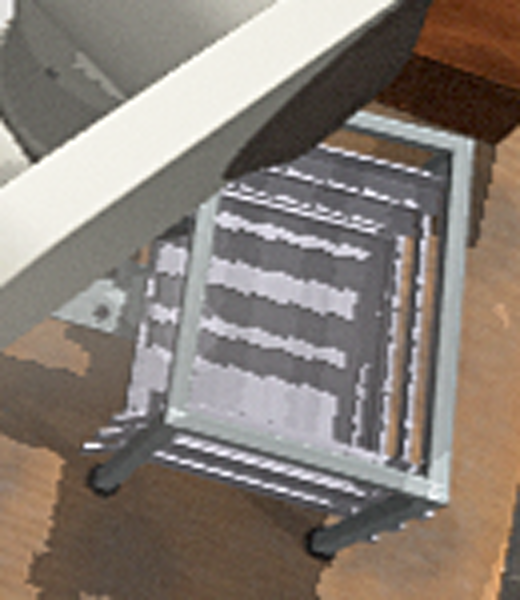

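View pics/z16.png

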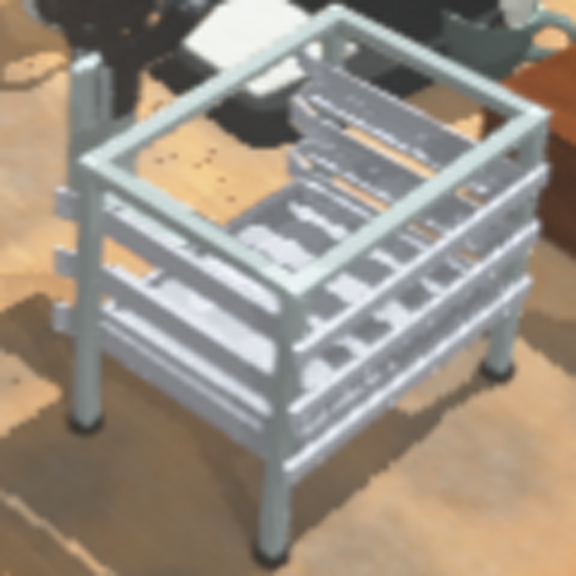

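View pics/wrist7.png

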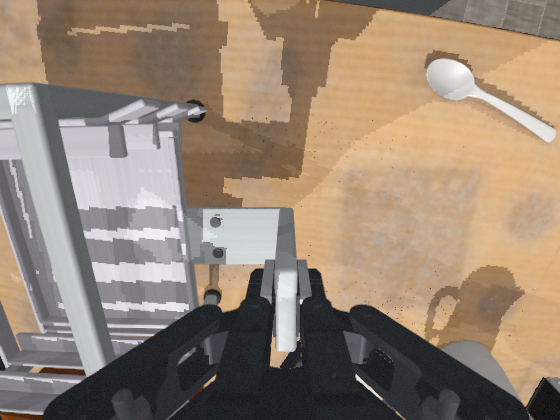

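Request:
play_rows:
  series:
    - [[-0.0015,0,0],[0,0,0],-1]
    - [[0,0,-0.001],[0.5,0,0],-1]
    - [[0,0,-0.001],[0,0,0],-1]
    - [[0,0,0],[0,0,0],-1]
    - [[0,0,0],[0,0,0],-1]

```text
t: 8.48
tcp_pos: [0.489, -0.1986, 0.1055]
tcp_rot: [-1.157, -1.296, 1.303]
ft_force: [-7.1, 13.6, 17.1]
finger_gap: 0.0091
```

Request:
play_rows:
  series:
    - [[0,0,0.001],[0,0,0],-1]
    - [[0,0,0],[0,0,0],-1]
    - [[0,0,0],[0,0,0],-0.3]
    - [[0,0,0],[0,0,0],-0.3]
    - [[0,0,0],[0,0,0],-0.3]
    - [[0,0,0],[0,0,0],-0.3]
    - [[0,0,0],[0,0,0],-0.3]

```text
t: 9.07
tcp_pos: [0.4888, -0.1996, 0.1053]
tcp_rot: [-1.158, -1.294, 1.303]
ft_force: [-0.2, 0.4, -0.4]
finger_gap: 0.0299
```

```bash
python3 - <<'E'
from h import *
d=grab('wrist','wrist8.png')
s=read_state();print(s['t'],s['tcp_pos'],s['ft_force'],s['wrist_torque'],s['finger_gap'])
E
```

```text
9.1167 [ 0.48882207 -0.19957668  0.10529275] [-0.25365656  0.52357001  0.03705441] [ 0.00371731 -0.01883148  0.01446953] 0.029781713943105373
```

View pics/wrist8.png

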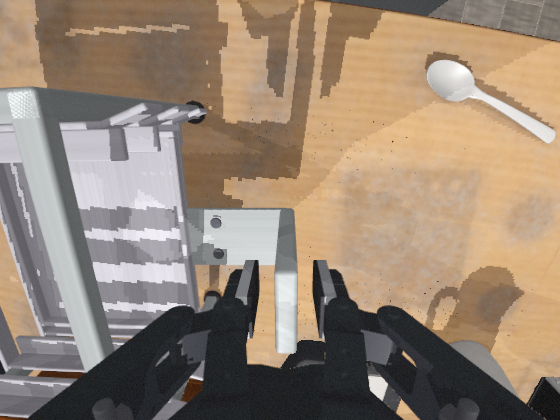

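The pads are clear on both sides of the plate, at (286,300). Next I'll lift straight up and retreat.

Request:
play_rows:
  series:
    - [[0,0,0.015],[0,0,0],-0.3]
    - [[0,0,0.025],[0,0,0],-0.3]
    - [[0,0,0.03],[0,0,0],-0.3]
    - [[0,0,0.035],[0,0,0],-0.3]
    - [[0,0.02,0.03],[0,0,0],-0.3]
    - [[-0.01,0.035,0],[0,0,0],-0.3]
    - [[-0.01,0.035,0],[0,0,0],-0.3]
    - [[-0.01,0.035,0],[0,0,0],-0.3]
    - [[-0.01,0.035,0],[0,0,0],-0.3]
    - [[-0.01,0.035,0],[0,0,0],-0.3]

```text
t: 9.95
tcp_pos: [0.438, -0.0032, 0.2404]
tcp_rot: [-1.158, -1.294, 1.303]
ft_force: [0.1, 0.5, 0.0]
finger_gap: 0.0301
```

Request:
play_rows:
  series:
    - [[-0.01,0.035,0],[0,0,0],-0.3]
    - [[-0.01,0.035,0],[0,0,0],-0.3]
    - [[0,0,0],[0,0,0],-0.3]
    - [[0,0,0],[0,0,0],-0.3]

```text
t: 10.28
tcp_pos: [0.4184, 0.067, 0.2406]
tcp_rot: [-1.157, -1.297, 1.305]
ft_force: [0.7, -0.6, -1.2]
finger_gap: 0.0297
```

```bash
python3 - <<'E'
from h import *
for n in ['scene','side','wrist']: d=grab(n,n+'9.png')
s=read_state();print(s['t'],s['tcp_pos'],s['ft_force'],s['finger_gap'])
d=load('side9')['img'][:,:,::-1]; e=load('scene9')['img'][:,:,::-1]
cv2.imwrite('pics/z17.png',cv2.resize(d[220:370,330:480],None,fx=4,fy=4,interpolation=cv2.INTER_CUBIC))
cv2.imwrite('pics/z18.png',cv2.resize(e[180:345,235:400],None,fx=3.6,fy=3.6,interpolation=cv2.INTER_CUBIC))
E
```

```text
10.4333 [0.41903334 0.06484246 0.24023092] [ 0.40722357 -0.72428431 -0.41585752] 0.029889779268773863
```

View pics/z17.png

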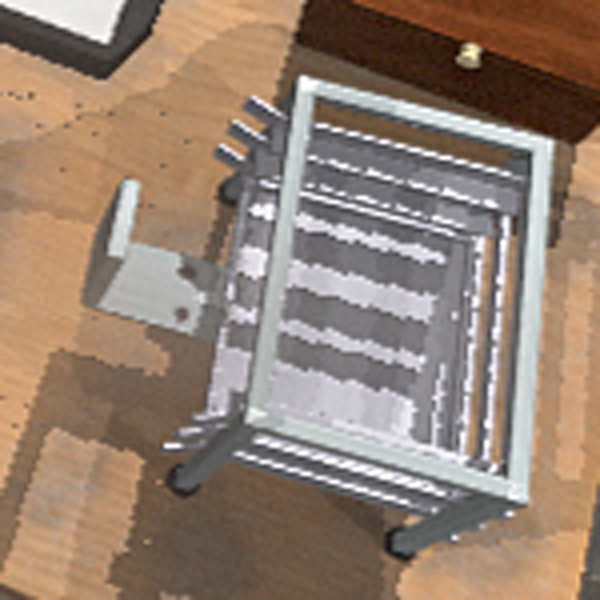

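View pics/z18.png

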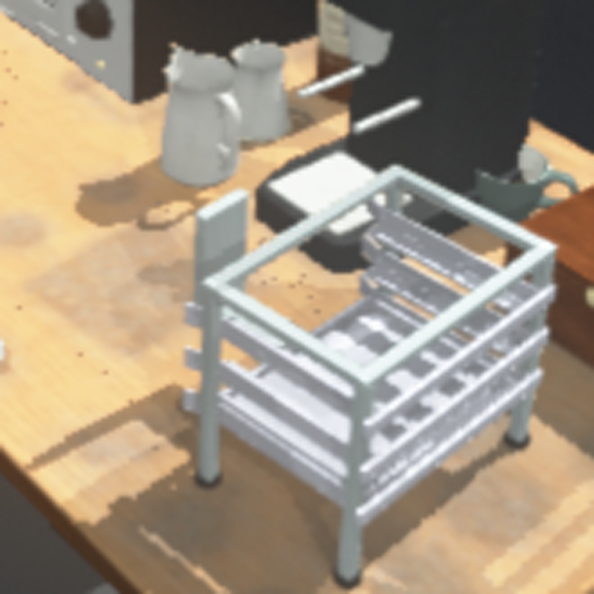

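View pics/wrist9.png

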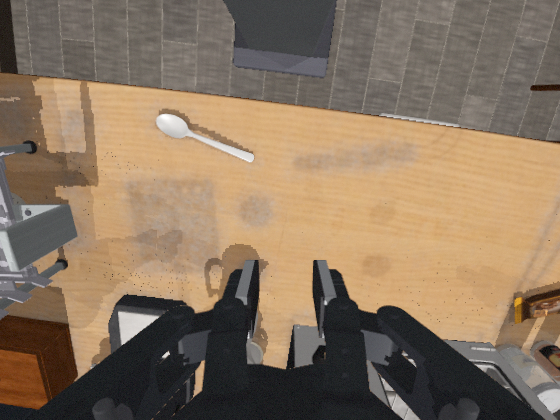

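```bash
cat > m5.py <<'E'
from m import *
print('=====')
S3=load('side9');C3=load('scene9')
c=np.array([.506,-.3347]);yaw=np.radians(-82.9);ux=np.array([np.cos(yaw),np.sin(yaw)]);uy=np.array([-ux[1],ux[0]])
P=quad(S3,cv([(124,180),(140,182),(127,256),(108,253)],4,4,330,220),.143)
q=P.mean(0)[:2]-c; print('handle top in rack (exp -.135,0):',q@ux,q@uy)
a=cv([(108,253),(124,180)],4,4,330,220); b=cv([(197,213),(243,189)],3.6,3.6,235,180)
for i in range(2): x,r=tri([(S3,a[i]),(C3,b[i])]); print(x.round(4),round(r[0],4), ((x[:2]-c)@ux).round(4),((x[:2]-c)@uy).round(4))
# tray rim: rear edge corner & back-edge points at z=.065
for n,uv in [('rear edge',(215,385)),('rear edge up',(240,215)),('front edge',(413,425)),('front inner',(470,236))]:
    x=onz(S3,cv([uv],4,4,330,220)[0],.065); print(n,((x[:2]-c)@ux).round(4),((x[:2]-c)@uy).round(4))
E
python3 m5.py|sed -n '/=====/,$p'
```

```text
=====
[[0.5081, -0.1943, 0.143], [0.5103, -0.2023, 0.143], [0.4699, -0.2082, 0.143], [0.4676, -0.1989, 0.143]] 
 len [np.float64(0.0082), np.float64(0.0408), np.float64(0.0096), np.float64(0.0407)] ang [-74.32, -171.67, 103.89, 6.41] c [ 0.489  -0.2009  0.143 ]
handle top in rack (exp -.135,0): -0.13485531725467012 -0.0003513858591408229
[ 0.4672 -0.1988  0.1433] 0.0003 -0.1397 -0.0217
[ 0.5089 -0.1946  0.1426] 0.0007 -0.1386 0.0202
rear edge -0.0627 -0.0486
rear edge up -0.0644 0.0499
front edge 0.0411 -0.0403
front inner 0.061 0.0735
```

The handle top measures (-134.9, -0.4) mm in the rack frame at z ≈ 143 mm, against an expected (-135, 0, 143). So the sheet is home on rail 1. Nothing touches the robot, so I'll hand in.

```bash
python3 -c "
from rig import *
print(finish_job())"
```

```text
the job is handed in; nothing more can be done
None
```

I slid the baking sheet onto the lowest rail pair, pushed it home, released it and handed the job in at about 10.4 s; no verdict was reported. The thing in the rack was the timer, which is why rail 1 was the right pair.

I gripped the sheet by its handle plate, lifted it, turned it about 15.5° to line up with the rack and slid it in just above the rails. The push force rose to about 26 N at the back stop. I then lowered it onto the rails, opened the fingers and backed the arm away.

**Position:** in the rack's frame the handle top measured x = -134.9 mm and y = -0.4 mm, against -135 and 0 when home. Its height triangulated to 143 mm, against 143 mm for rail 1.

**Release:** the wrist picture showed a gap on both sides of the plate. The wrist force read close to zero after opening.

**Other things:** both pitchers were still upright in the last pictures and looked unmoved, though I did not measure them. The timer was hidden under the sheet at the end. I felt no contact while sliding in until the back stop.

**Checks that disagreed:**
- The rim corners suggested the sheet hung 1.6–2.5° nose-down while held, but that measurement was noisy. I corrected by 1° before sliding it in.
- At the back stop there was a small sideways force of about 5 N, so I shifted the tool 1.5 mm to ease it. It read about 7 N after that, and fell to near zero on release.
- I did not measure level directly at the end; I judged it from the handle height.

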